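# Release the ratcheted hold-down bar and take out the short jar

### The arm

A 6-joint arm with a two-finger parallel gripper is mounted at the origin on a cart in front of the work surface, level with it; the furniture and walls round the work are solid. World frame = base frame: x ahead of the robot, y to its left, z up, the work surface at z = 0. Lengths are in m, angles in rad, forces in N, time in s.
With the tool pointing down it reaches from about 0.425 to 0.95 m from the base axis. Payload 3.5 kg.
Tool frame: the origin (TCP) lies at the very end of the fingers, on their centre line; the grasp point (between the pads) lies 19 mm behind it; z points along the fingers, y is the line along which they close (so a half turn about z gives the same grasp; the last joint's range is limited). The gripper opens to 85 mm and grips with 20 to 120 N. Pads are 22 mm wide; open, the fingers measure 114 mm over their backs; the gripper's body (76 mm by 85 mm) begins 54 mm behind the grasp point. The pads swing forward as they close: fully open they stand 13 mm farther back than shut.
Start: joints at [-1.381, 0.286, 1.577, -0, 1.279, -0.15], TCP at [0.225, -0.636, 0.231] pointing down, gripper open.
Joint ranges: [-2.77, 2.77], [-0.9, 2.22], [0.21, 2.48], [-1.53, 4.67], [0.24, 2.81], [-2.84, 2.84]. Speed limits (rad/s): [2.79, 2.79, 3.14, 3.14, 3.14, 3.14].

### API

Orientations are given as a unit quaternion [x, y, z, w].
In Python, from plant import get_state, read_camera, sign_off, recognise gives the robot as it stands.
- The arm moves only by the tool arm_command, never from a script. Its argument "steps" is a list of rows, each an object with "translation": the shift along the tool's x, y, z scaled (see below), a list of three; "twist": the turn, a rotation vector about the tool's x, y, z scaled (see below), a list of three; "fingers": the opening, from -1 (shut) to 1 (fully open). In form: [{"translation": [x, y, z], "twist": [rx, ry, rz], "fingers": fingers}, ...]. A call has 1 to 5 rows; each row is the pose to reach, as a shift and turn from the pose commanded when the call began, along the tool's axes at that moment; what a row does not reach only later rows make up. The controller multiplies each number of a shift by 75 cm and each number of a turn by 60 degrees. A row lasts 1/8 s, in which the tool goes at most 62.5 mm and 10.7 degrees, less where a joint would pass 70% of its speed; a pose out of reach is approached as far as the arm can. A call with a number of a shift or a turn outside -1 to 1 is refused whole. A call with a gripper value outside its range is refused whole. The fingers move at their own pace and stop on an object; "grip_force" is the grip in N (left out, the last holds). Time passes only in rows, so rows that repeat a pose let the fingers close. It gives the time, the measured TCP pose, the force, the opening and the grip force at its end, in the units of the state.
- get_state(): the state, without advancing time (a new reading comes with each control period).
- read_camera(name): name is "scene" or "top" or "wrist"; returns a dict with "pixels" (400x640x3 uint8, red, green, blue), "K" (3x3 intrinsics, pixels), "R" (3x3) and "t" (3): a world point X has camera coordinates R X + t; the wrist camera has in their place "T_tool_cam" (4x4, takes a point from camera to tool coordinates, whose origin is the TCP and whose axes are the flange's). Camera axes: x right, y down, z forward; pixel columns grow to the right and rows downward; lengths in m; the calibration is good to about 2 mm. A picture is of the moment at which its call begins: read the wrist's pose just before it. There is no depth.
- sign_off(): hands the job in; it is judged then, once.
Trained networks look in a picture, given as the dict that the camera call returned (one of the last four; its "shot" number tells which), for a name from the list of things; names that differ only in an ending like _2 or _b are one class to them, and where a whole thing is asked for, a point or a joint stands for the part that bears it (a point fixed in the world has none). Each returns a list of dicts, best first, with "conf" (0 to 1); they miss things now and then, are a little off and sometimes report something else, mostly with a low value. They report only what shows in the picture. A call takes as long as a camera call.
- recognise(picture, query): "point" ([row, column] in pixels, amid what is visible of it).
The state is a dict: "time": time; "qpos": joint angles; "dq": joint speeds; "joint_efforts": joint torques, N m; "eef_pos": TCP position; "tcp_rot": TCP orientation; "contact_force": force on the tool from outside, world axes, zero at the start; "wrist_torque": the same for the moment, N m; "opening": opening from 0.0 (shut) to 1.0 (fully open); "finger_force": force on a finger pad.
Only numpy, scipy, OpenCV 4.12 (cv2) and the standard library are available. Lean on these libraries where they do the work, as an engineer would, in place of code of your own. Each camera call takes 0.05 s, during which the arm holds its last target. There are 200 camera calls.

### The job

The two spice jars in the wooden caddy are locked in by the toothed bar above them, and a pepper mill stands in the way of the bar. Stand the mill upright somewhere clear on the worktop, lift the ratchet pawl out of the teeth and tip it right over so that it stays back, pull the bar out to its stop by its black tab. Then lift the shorter of the two jars out and set it down (do not drop it) upright in the middle of the small plate. Leave the taller jar in its well, and do not shove or knock over any of the other things standing round about.

Things in the scene. Friction and masses are not known exactly. Their poses are not given: they have to be found in the camera images.
- caddy: Wooden jar caddy, fixed. Origin: centre of its underside; z up, y along its row of wells (to the robot's left, yaw within 0.35). Base 90 (x) x 215 (y) x 8 mm. At y = -107 to -61 stands a post, 50 wide, up to z = 116, with two steel cheeks on top (outer faces x = +-20, y -103 to -67, up to z = 158) between which the bar slides and the pawl turns
- well_a (a point): Centre of the floor of the outer well, on the caddy at (0, 67, 8) mm. Both wells are about 50 x 49 mm inside, walls 5 mm thick, wall tops 35 mm above the worktop
- well_b (a point): Centre of the floor of the well nearer the post, on the caddy at (0, 13, 8) mm
- bar (a joint): Withdrawal in m of the steel toothed bar that slides level over the wells to the caddy's -y: 0 = home over the jars, starts 0 to 0.015, stop at 0.125. Friction 2 N. Bar and teeth fill z = 119 to 135 mm, 34 mm wide at most (x); its tip is at caddy y = 92 mm minus the value, so at the stop both wells are clear. With the pawl in the teeth it can be withdrawn at most about 12 mm
- bar_tab (a point): Point in the upright black pull tab at the bar's outer (-y) end, moves with the bar: on the caddy at x = 0, y = -205 mm minus the bar's value, z = 150 mm. The tab is 36 mm wide (x), 12 mm thick (y), from z = 123 to 167 mm; free before and behind it
- pawl (a joint): Angle of the dark steel pawl in rad: 0 = fully down, its tooth between the bar's teeth; starts 0 to 0.35 and drops onto the teeth. It grows as the finger end is lifted up and over towards the caddy's -y; stop at 1.85. It swings by its own weight: let go below about 1.1 it falls back into the teeth, above about 1.5 it falls onto its stop and stays
- pawl_hinge (a point): Pawl's hinge, on the caddy at (0, -85, 147) mm; the hinge line runs along the caddy's x
- pawl_grip (a point): Point in the pawl's upright finger, moves with the pawl; at angle 0 it is 34 mm from the hinge towards the caddy's +y and 28 mm above it. The finger is a fin 10 mm thick in x (14 at its round end), 9 mm wide in y; its top is 12 mm above the point, the pawl's arm 22 mm below it. Free at both sides (x), down to the bar
- short_jar: The shorter spice jar, round, 42 mm across and 96 mm high, glass with a broad tan cap; 0.08 to 0.14 kg. Origin: centre of its underside, z up. It stands in one of the two wells (either one)
- tall_jar: The taller spice jar in the other well, 41 mm across, 105 mm high, with a dark cap. Origin: centre of its underside. It stays in its well
- plate: Small loose round plate, 127 mm across; its rim is 11 mm high, its flat middle (80 mm across) 4 mm above the worktop. Origin: centre of its underside. To the left of the caddy
- mill: Wooden pepper mill, 0.18 kg, standing just beyond the pull tab, in the bar's way. Origin: centre of its underside. Body 58 mm across at most, up to 122 mm; round head 49 mm across from 123 to 159 mm with a small knob on top, 170 mm in all; the head does not turn
- tall_tin: Bystander: food tin, 75 mm across, 110 mm high, at the far side of the caddy's post. Origin under its centre
- tin: Bystander: flat round tin, 86 mm across, 40 mm high, at the far side of the caddy. Origin under its centre
- loose_jar: Bystander: a dark-capped spice jar, 41 mm across, 105 mm high, standing on the worktop beside the wells, at the far side. Origin under its centre
- board: Fixed wooden chopping board lying on the worktop at the right, 215 (x) x 300 (y) x 21 mm, a fork on it. Origin under its centre
- bottle: Bystander: white-capped sauce bottle, 50 x 83 x 175 mm, standing to the left of the plate. Origin under its centre
- lemon: Bystander: lemon, 78 x 55 x 56 mm, lying between the plate and the robot. Origin under its centre

How it is judged:
On the way, in this order (a step that is already met when the one before it is completed fails the run):
1. the pawl is tipped right back (value of joint pawl above 1.6 rad), for 0.2 s.
2. with the pawl back, the bar is withdrawn to its stop (value of joint pawl above 1.6 rad and value of joint bar above 0.115 m), for 0.2 s.
3. the short jar is lifted out of its well in the fingers (z of short_jar in the frame of caddy above 0.05 m and contact force between the fingers and short_jar above 0.3 N), for 0.1 s.
4. the short jar, still held, is brought down onto the plate (within 12 mm) (horizontal distance between short_jar and plate below 0.03 m and z of short_jar in the frame of plate below 0.016 m and contact force between the fingers and short_jar above 0.3 N), for 0.05 s.
At the end, for the whole second after the job is handed in: the short jar stands still and upright (within 0.12 rad) on the plate, within 30 mm of its centre; the pawl lies back on its stop (over 1.6 rad); the bar is withdrawn to its stop (over 115 of 125 mm); the tall jar is in its well; the mill stands still and upright (within 0.12 rad) on the worktop (all of step 2 and horizontal distance between short_jar and plate below 0.03 m and z of short_jar in the frame of plate below 0.016 m and angle between each of short_jar, mill's own z axis and vertical below 0.12 rad and linear speed of each of short_jar, mill below 0.03 m/s and height (world z) of mill below 0.03 m and z of tall_jar in the frame of caddy below 0.015 m and angle between tall_jar's own z axis and vertical below 0.25 rad); the robot touches nothing.
It fails at once if the tall jar is taken out of its well (z of tall_jar in the frame of caddy above 0.03 m).
It fails at once if the short jar is tipped over (angle between short_jar's own z axis and vertical above 0.7 rad).
It fails at once if the plate is shoved more than 40 mm (distance of plate from where it was at the start of the episode above 0.04 m).
It fails at once if a bystander is shoved more than 35 mm (distance of any of tall_tin, tin, loose_jar, bottle, lemon from where it was at the start of the episode above 0.035 m).
It fails at once if the mill or a bystander is knocked over (angle between any of mill, tall_tin, tin, loose_jar, bottle, lemon's own z axis and vertical above 0.5 rad).
It also fails if it takes over 72 s, if anything falls off the work surface, if the arm or the gripper's body presses on something with over 40 N, if the wrist force passes 120 N, or if a joint passes its speed limit or range.

## Working session

There is one attempt and no reset: what is moved stays moved. The work goes in short steps, Python scripts to look and compute and a tool call to move; the robot and the scene stay as the last step left them, time stands still between calls to the robot, and variables do not carry over. Pictures are saved under pics/ and viewed, at most 10 in all, crops included, and the job is handed in when it is done.

Besides the shell and the picture viewer there is one more tool, called as name(argument=value, ...), one argument or row to a line, values as JSON. arm_command: Moves the arm, as the interface text tells. Shifts and turns lie within -1 to 1; 1 stands for 75 cm of shift or 60 degrees of turn. Its arguments: {"type":"object","properties":{"steps":{"type":"array"},"grip_force":{"type":"number"}},"required":["steps"]}

```bash
mkdir -p pics; ls
cat > h.py <<'E'
import numpy as np, cv2
from scipy.spatial.transform import Rotation as Rn
from plant import get_state, read_camera, sign_off, recognise
def shot(name, png=None):
    s=get_state(); c=read_camera(name)
    if name=="wrist":
        T=np.eye(4); T[:3,:3]=Rn.from_quat(s["tcp_rot"]).as_matrix(); T[:3,3]=s["eef_pos"]
        C=np.linalg.inv(T@np.array(c["T_tool_cam"])); c["Rw"],c["tw"]=C[:3,:3],C[:3,3]
    else: c["Rw"],c["tw"]=np.array(c["R"]),np.array(c["t"])
    if png: cv2.imwrite("pics/"+png,cv2.cvtColor(c["pixels"],cv2.COLOR_RGB2BGR))
    return c
def P(c): return np.array(c["K"])@np.c_[c["Rw"],c["tw"]]
def proj(c,X):
    p=P(c)@np.r_[X,1]; return p[:2]/p[2]  # col,row
def onz(c,rc,z):
    d=c["Rw"].T@np.linalg.inv(c["K"])@np.array([rc[1],rc[0],1]); o=-c["Rw"].T@c["tw"]
    return o+d*(z-o[2])/d[2]
def tri(ca,a,cb,b):
    X=cv2.triangulatePoints(P(ca),P(cb),np.array([[a[1]],[a[0]]],float),np.array([[b[1]],[b[0]]],float)); return (X[:3]/X[3]).ravel()
def tool(target,R=None):
    "target world TCP -> scaled shift in current tool axes"
    s=get_state(); M=Rn.from_quat(s["tcp_rot"]).as_matrix()
    out=M.T@(np.array(target)-s["eef_pos"])/0.75
    tw=(Rn.from_matrix(M.T@R).as_rotvec()/np.radians(60)) if R is not None else None
    return out.round(4),None if tw is None else tw.round(3)
def down(yaw):
    "tool pointing down, tool y (closing line) at world angle yaw"
    y=np.array([np.cos(yaw),np.sin(yaw),0]); z=np.array([0,0,-1.]); return np.c_[np.cross(y,z),y,z]
E
python3 - <<'E'
from h import *
s=get_state(); print({k:np.round(v,3) for k,v in s.items()})
cs={n:shot(n,n+"0.png") for n in("scene","top")}
for q in "caddy bar bar_tab pawl pawl_grip short_jar tall_jar plate mill tall_tin tin loose_jar board bottle lemon".split():
    print(q,{n:[(np.round(r["point"]).tolist(),round(r["conf"],2)) for r in recognise(c,q)[:3]] for n,c in cs.items()})
for n,c in cs.items(): print(n,np.round(-c["Rw"].T@c["tw"],3),np.round(c["K"],0).tolist())
E
```

```text
pics
{'time': np.float64(0.0), 'qpos': array([-1.381,  0.287,  1.578, -0.   ,  1.279, -0.15 ]), 'dq': array([ 0.   , -0.   , -0.001, -0.   ,  0.   ,  0.   ]), 'joint_efforts': array([-1.0000e-03, -4.0598e+01, -2.9263e+01, -0.0000e+00,  6.0000e-03,
        0.0000e+00]), 'eef_pos': array([ 0.225, -0.636,  0.23 ]), 'tcp_rot': array([ 0.986,  0.169, -0.   , -0.001]), 'contact_force': array([ 0.886, -0.268, -1.281]), 'wrist_torque': array([-0.01 , -0.008, -0.018]), 'finger_force': np.float64(0.0), 'opening': np.float64(1.002)}
caddy {'scene': [([223.0, 308.0], 0.86), ([240.0, 282.0], 0.18)], 'top': [([221.0, 293.0], 0.66)]}
bar {'scene': [([204.0, 302.0], 0.87), ([239.0, 249.0], 0.74)], 'top': []}
bar_tab {'scene': [([208.0, 306.0], 0.78)], 'top': [([220.0, 293.0], 0.59), ([217.0, 292.0], 0.55)]}
pawl {'scene': [([195.0, 303.0], 0.64)], 'top': [([211.0, 304.0], 0.61), ([218.0, 291.0], 0.39)]}
pawl_grip {'scene': [([282.0, 269.0], 0.54)], 'top': [([211.0, 307.0], 0.5)]}
short_jar {'scene': [([241.0, 281.0], 0.8)], 'top': []}
tall_jar {'scene': [([235.0, 292.0], 0.82)], 'top': [([229.0, 210
[... 234 characters left out ...]
tall_tin {'scene': [([201.0, 290.0], 0.6)], 'top': [([174.0, 323.0], 0.6)]}
tin {'scene': [([232.0, 266.0], 0.88), ([267.0, 252.0], 0.57)], 'top': [([185.0, 289.0], 0.82)]}
loose_jar {'scene': [([238.0, 250.0], 0.84)], 'top': [([190.0, 253.0], 0.57)]}
board {'scene': [([184.0, 434.0], 0.67)], 'top': [([231.0, 462.0], 0.78)]}
bottle {'scene': [([283.0, 268.0], 0.65)], 'top': [([266.0, 218.0], 0.73), ([229.0, 209.0], 0.3)]}
lemon {'scene': [([266.0, 250.0], 0.57)], 'top': [([174.0, 320.0], 0.56), ([222.0, 241.0], 0.52)]}
scene [-0.184  0.649  0.609] [[366.0, 0.0, 314.0], [0.0, 366.0, 200.0], [0.0, 0.0, 1.0]]
top [ 0.358 -0.057  1.481] [[458.0, 0.0, 318.0], [0.0, 458.0, 204.0], [0.0, 0.0, 1.0]]
```

Run:
```python
import cv2
for n,(a,b,c,d) in {"scene":(130,330,180,480),"top":(130,330,170,470)}.items():
    im=cv2.imread(f"pics/{n}0.png")[a:b,c:d]
    cv2.imwrite(f"pics/{n}0c.png",cv2.resize(im,(800,533),interpolation=cv2.INTER_CUBIC))
```

```text
(no output)
```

View pics/scene0c.png

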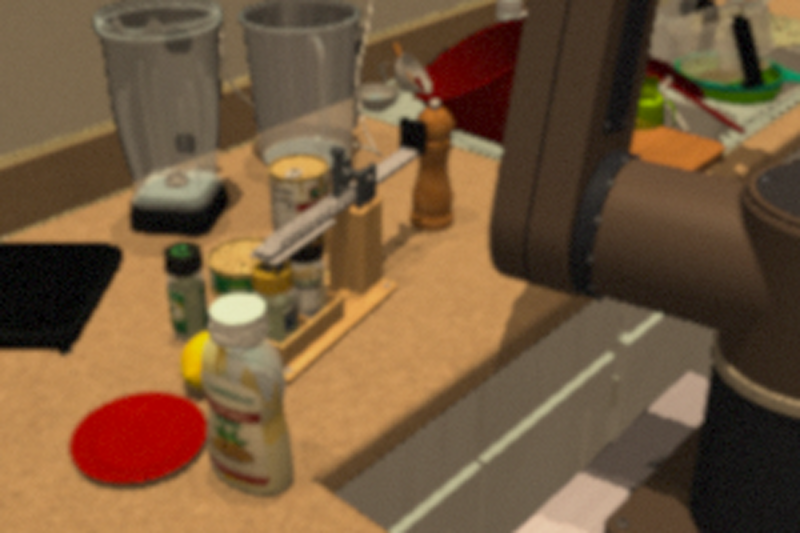

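View pics/top0c.png

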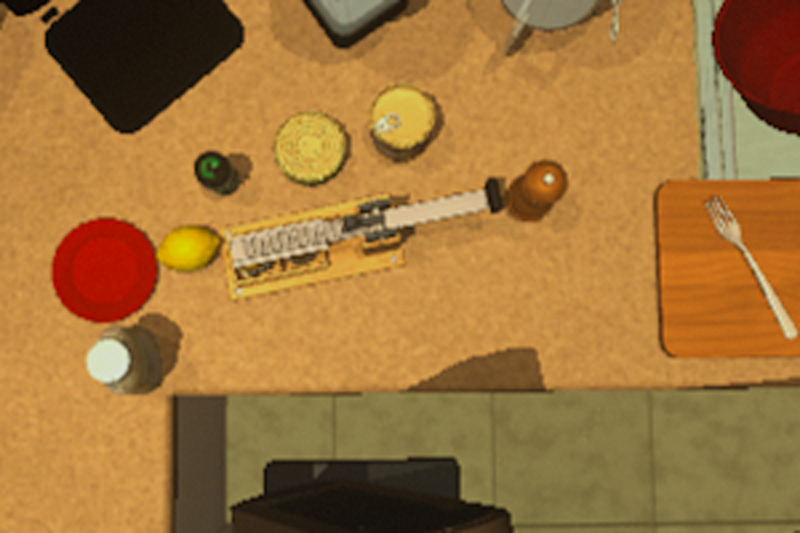

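The scene view shows the tan-capped short jar in the outer well (crop 272,275), the dark-capped jar in well b, the mill beyond the tab at (435,165). The top view shows the caddy from (228,232) to (405,262), the tab at (494,195), the mill knob at (546,178), and the plate at (105,270).

```bash
cat >> h.py <<'E'
def fit(obs,x0=(0.4,0,0)):
    "obs: list of (cam,(col,row),caddy pt m). returns x,y,yaw"
    from scipy.optimize import least_squares
    def r(v):
        M=Rn.from_euler('z',v[2]).as_matrix(); 
        return np.concatenate([proj(c,M@np.array(p)+[v[0],v[1],0])-uv for c,uv,p in obs])
    s=least_squares(r,x0,loss='soft_l1',x_scale=[.1,.1,.1]); return s.x,r(s.x).reshape(-1,2)
E
python3 - <<'E'
from h import *
t=shot("top"); s=shot("scene")
T=lambda u,v:np.array([170+u*.375,130+v*.375]); S=lambda u,v:np.array([180+u*.375,130+v*.375])
obs=[(t,T(236,299),(-.045,.1075,.008)),(t,T(405,263),(-.045,-.1075,.008)),(t,T(226,234),(.045,.1075,.008)),
 (s,S(397,287),(-.045,-.1075,.008)),(s,S(291,380),(-.045,.1075,.008)),(s,S(381,205),(-.025,-.107,.116))]
v,r=fit(obs); print(v.round(4),r.round(1).tolist())
M=Rn.from_euler('z',v[2]).as_matrix(); o=np.r_[v[:2],0]
w=onz(t,T(494,195)[::-1],.167); print("tab",w, M.T@(w-o))
w=onz(t,T(231,247)[::-1],.13); print("tip",w, M.T@(w-o))
print("mill knob",onz(t,T(546,178)[::-1],.170),"head",onz(t,T(543,184)[::-1],.145))
print("mill tri",tri(t,T(546,178)[::-1],s,S(434,101)[::-1]))
print("mill base from scene",onz(s,S(433,222)[::-1],0.0))
print("plate",onz(t,T(105,270)[::-1],.011),onz(s,S(141,437)[::-1],.011))
for n,u in dict(tin=(311,148),ttin=(404,117),lj=(212,166),lemon=(190,248),bottle=(108,361)).items():
    print(n,onz(t,T(*u)[::-1],dict(tin=.04,ttin=.11,lj=.105,lemon=.03,bottle=.175)[n]).round(3))
print("short cap",onz(s,S(271,268)[::-1],.104),"expected",M@[0,.067,.104]+o)
E
```

```text
[0.4908 0.0375 0.2134] [[-1.6, 1.6], [0.4, 0.0], [-3.7, -1.3], [0.3, -2.1], [0.1, -0.2], [0.4, -3.7]]
tab [ 0.53015711 -0.17153784  0.167     ] [-0.00576179 -0.21261922  0.167     ]
tip [0.4806082  0.11829771 0.13      ] [0.00719422 0.08113558 0.13      ]
mill knob [ 0.54764003 -0.22814782  0.17      ] head [ 0.54460773 -0.22789857  0.145     ]
mill tri [ 0.5470074  -0.22881645  0.1693161 ]
mill base from scene [ 0.54346265 -0.22849534  0.        ]
plate [0.46564078 0.28514037 0.011     ] [0.45953353 0.2878853  0.011     ]
tin [0.606 0.035 0.04 ]
ttin [ 0.629 -0.076  0.11 ]
lj [0.576 0.144 0.105]
lemon [0.489 0.18  0.03 ]
bottle [0.357 0.242 0.175]
short cap [0.47716929 0.10574942 0.104     ] expected [0.47657078 0.10295918 0.104     ]
```

```bash
python3 -c "
from h import *
print(tool([.52,-.08,.42],down(.19)))"
```

```text
(array([ 0.6181, -0.5683, -0.2516]), array([-0.   , -0.   , -1.357]))
```

arm_command(
  steps=[
    {"translation":[0.618,-0.568,-0.252],"twist":[0,0,-1],"fingers":1},
    {"translation":[0.618,-0.568,-0.252],"twist":[0,0,-1],"fingers":1},
    {"translation":[0.618,-0.568,-0.252],"twist":[0,0,-1],"fingers":1},
    {"translation":[0.618,-0.568,-0.252],"twist":[0,0,-1],"fingers":1},
    {"translation":[0.618,-0.568,-0.252],"twist":[0,0,-1],"fingers":1},
  ],
  grip_force=40,
)

```text
time: 2.33
eef_pos: [0.3659, -0.3702, 0.322]
tcp_rot: [0.801, 0.598, 0.0, 0.0]
contact_force: [0.8, 0.1, -0.3]
opening: 1.0
finger_force: 0.0
```

```bash
python3 -c "
from h import *
s=get_state();print(s['time'],s['eef_pos'])
print(tool([.52,-.08,.42],down(.19)))"
```

```text
2.325 [ 0.365856   -0.37019584  0.32200421]
(array([ 0.4293,  0.0874, -0.1307]), array([ 0.001,  0.001, -0.456]))
```

arm_command(
  steps=[
    {"translation":[0.429,0.087,-0.131],"twist":[0,0,-0.456],"fingers":1},
    {"translation":[0.429,0.087,-0.131],"twist":[0,0,-0.456],"fingers":1},
    {"translation":[0.429,0.087,-0.131],"twist":[0,0,-0.456],"fingers":1},
    {"translation":[0.429,0.087,-0.131],"twist":[0,0,-0.456],"fingers":1},
    {"translation":[0.429,0.087,-0.131],"twist":[0,0,-0.456],"fingers":1},
  ],
)

```text
time: 2.95
eef_pos: [0.5076, -0.1064, 0.4118]
tcp_rot: [0.639, 0.769, 0.0, 0.001]
contact_force: [0.7, -1.2, -0.4]
opening: 1.005
finger_force: 0.0
```

arm_command(
  steps=[
    {"translation":[0,0,0],"twist":[0,0,0],"fingers":1},
    {"translation":[0,0,0],"twist":[0,0,0],"fingers":1},
    {"translation":[0,0,0],"twist":[0,0,0],"fingers":1},
  ],
)

```text
time: 3.32
eef_pos: [0.5065, -0.1094, 0.41]
tcp_rot: [0.64, 0.768, -0.0, -0.001]
contact_force: [-1.7, 0.1, -0.8]
opening: 1.006
finger_force: 0.0
```

Run:
```python
from h import *
import pickle
s=get_state();print(s['time'],s['eef_pos'],s['qpos'].round(2) if hasattr(s['qpos'],'round') else s['qpos'])
c=shot("wrist","w1.png"); pickle.dump({k:c[k] for k in("K","Rw","tw")},open("w1.pkl","wb"))
print(-c["Rw"].T@c["tw"], proj(c,[.4765,.103,.104]),proj(c,[.53,-.172,.167]))
for q in "bar_tab pawl_grip pawl mill short_jar tall_jar".split(): print(q,[(np.round(r["point"]).tolist(),round(r["conf"],2)) for r in recognise(c,q)[:3]])
im=cv2.imread("pics/w1.png"); cv2.imwrite("pics/w1c.png",cv2.resize(im,(800,500),interpolation=cv2.INTER_CUBIC))
```

```text
3.325 [ 0.50651151 -0.10939152  0.40996903] [-0.41 -0.14  1.71 -0.    1.57 -0.59]
[ 0.49325275 -0.03816616  0.5527902 ] [322.11343981   0.53111213] [323.84102371 219.64265551]
bar_tab [([83.0, 324.0], 0.88)]
pawl_grip [([102.0, 327.0], 0.6), ([79.0, 324.0], 0.21)]
pawl [([102.0, 327.0], 0.9), ([314.0, 262.0], 0.27)]
mill [([241.0, 328.0], 0.7)]
short_jar [([10.0, 312.0], 0.63)]
tall_jar []
```

View pics/w1c.png

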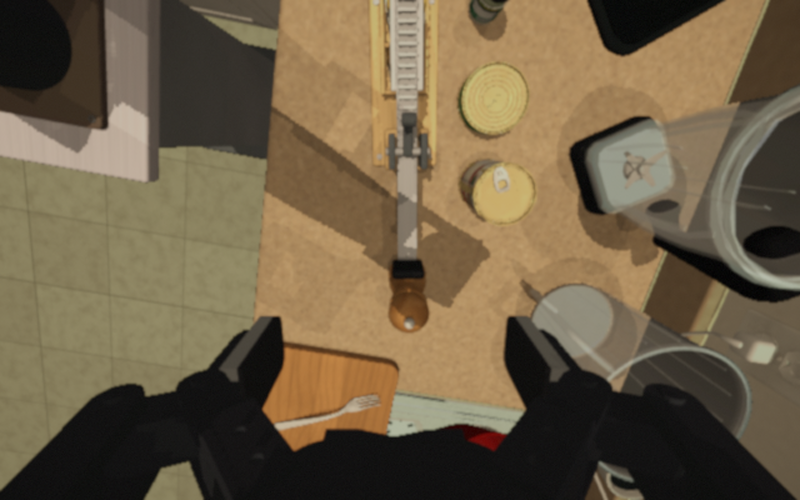

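The wrist view shows the bar running down the image from (407,0) to the tab at (408,267), with the pawl at (408,120), the cheeks at (393/424,152) and the mill head at (408,310).

Run:
```python
import cv2
im=cv2.imread("pics/w1.png")[0:280,280:370]
im=cv2.resize(im,None,fx=4,fy=4,interpolation=cv2.INTER_CUBIC)
import numpy as np
a=im[:560];b=im[560:]
cv2.imwrite("pics/w1d.png",np.hstack([a,b]))
```

```text
(no output)
```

View pics/w1d.png

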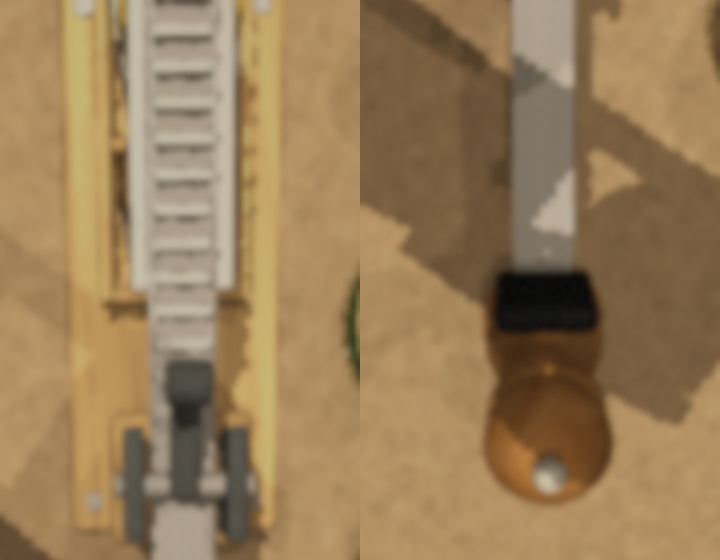

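Run:
```python
from h import *
import pickle
c=pickle.load(open("w1.pkl","rb")); t=shot("top"); s=shot("scene")
L=lambda u,v:np.array([280+u/4,v/4]); Rr=lambda u,v:np.array([280+(u-360)/4,140+v/4])
T=lambda u,v:np.array([170+u*.375,130+v*.375]); S=lambda u,v:np.array([180+u*.375,130+v*.375])
obs=[(c,L(77,528),(-.045,-.1075,.008)),(c,L(272,528),(.045,-.1075,.008)),
 (c,L(124,541),(-.02,-.103,.158)),(c,L(247,541),(.02,-.103,.158)),(c,L(124,428),(-.02,-.067,.158)),(c,L(247,428),(.02,-.067,.158)),
 (t,T(236,299),(-.045,.1075,.008)),(t,T(405,263),(-.045,-.1075,.008)),(t,T(226,234),(.045,.1075,.008)),
 (s,S(397,287),(-.045,-.1075,.008)),(s,S(291,380),(-.045,.1075,.008)),(s,S(381,205),(-.025,-.107,.116))]
for name,o in (("wrist",obs[:6]),("all",obs)):
    v,r=fit(o); print(name,v.round(4),r.round(1).tolist())
    M=Rn.from_euler('z',v[2]).as_matrix(); o=np.r_[v[:2],0]
    for u,z in (((499,328),.167),((597,328),.167)):
        print("tab",(M.T@(onz(c,Rr(*u)[::-1],z)-o)).round(4))
    print("base edges",[(M.T@(onz(c,L(*u)[::-1],.008)-o)).round(4).tolist() for u in((62,0),(280,0))])
    print("finger",[(M.T@(onz(c,L(*u)[::-1],.187)-o)).round(4).tolist() for u in((167,362),(210,405))])
    print("bar",[(M.T@(onz(c,L(*u)[::-1],.135)-o)).round(4).tolist() for u in((151,300),(216,300))])
k=Rr(550,474); print("knob",tri(c,k[::-1],t,T(546,178)[::-1]),tri(c,k[::-1],s,S(434,101)[::-1]),onz(c,k[::-1],.17),"head",onz(c,Rr(548,438)[::-1],.141))
```

```text
wrist [0.4933 0.0394 0.1858] [[-1.3, 0.5], [0.7, 0.3], [-0.2, 0.4], [0.1, 0.3], [-0.4, -0.6], [0.7, -0.8]]
tab [-0.0154 -0.2179  0.167 ]
tab [ 0.0181 -0.218   0.167 ]
base edges [[-0.0448, 0.0969, 0.008], [0.0414, 0.0965, 0.008]]
finger [[-0.0067, -0.0504, 0.187], [0.0058, -0.0621, 0.187]]
bar [[-0.0108, -0.0279, 0.135], [0.0102, -0.028, 0.135]]
all [0.4911 0.0387 0.2088] [[-1.2, 1.2], [0.8, -0.2], [-0.1, 1.0], [0.2, 0.1], [-0.9, -0.0], [0.2, -0.9], [-2.1, 1.3], [-0.1, 0.1], [-4.0, -1.6], [0.1, -1.9], [-0.5, -0.1], [0.2, -3.6]]
tab [-0.0182 -0.2173  0.167 ]
tab [ 0.0153 -0.2182  0.167 ]
base edges [[-0.0403, 0.0981, 0.008], [0.0458, 0.0957, 0.008]]
finger [[-0.0056, -0.05, 0.187], [0.0066, -0.062, 0.187]]
bar [[-0.0092, -0.0274, 0.135], [0.0118, -0.028, 0.135]]
knob [ 0.54747267 -0.22849091  0.1672066 ] [ 0.54515256 -0.22788319  0.16980774] [ 0.54576386 -0.22701126  0.17      ] head [ 0.54613342 -0.22682929  0.141     ]
```

```bash
cat >> h.py <<'E'
O=np.array([.4925,.0392,0]); YAW=.194; MC=Rn.from_euler('z',YAW).as_matrix()
def cw(x,y,z): return MC@np.array([x,y,z])+O
E
python3 -c "
from h import *
print(cw(0,0,0),MC.T@(np.array([.546,-.2275,0])-O))
print(tool([.546,-.2275,.22],down(.194)),tool([.546,-.2275,.118],down(.194)))"
```

```text
[0.4925 0.0392 0.    ] [ 0.00108053 -0.27201098  0.        ]
(array([-0.1654,  0.0222,  0.2543]), array([-0.  , -0.  , -0.01])) (array([-0.1654,  0.0222,  0.3903]), array([-0.  , -0.  , -0.01]))
```

arm_command(
  steps=[
    {"translation":[-0.165,0.022,0.2],"twist":[0,0,-0.01],"fingers":1},
    {"translation":[-0.165,0.022,0.23],"twist":[0,0,-0.01],"fingers":1},
    {"translation":[-0.165,0.022,0.254],"twist":[0,0,-0.01],"fingers":1},
    {"translation":[-0.165,0.022,0.254],"twist":[0,0,-0.01],"fingers":1},
    {"translation":[-0.165,0.022,0.254],"twist":[0,0,-0.01],"fingers":1},
  ],
)

```text
time: 4.4
eef_pos: [0.5441, -0.2268, 0.2159]
tcp_rot: [0.636, 0.772, -0.001, -0.004]
contact_force: [-0.2, 0.4, -0.4]
opening: 0.999
finger_force: 0.0
```

```bash
python3 -c "
from h import *
s=get_state();print(s['eef_pos'])
print(tool([.546,-.2275,.118],down(.194)))"
```

```text
[ 0.54411011 -0.22681225  0.21592037]
(array([-0.0022,  0.0031,  0.1305]), array([-0.006, -0.006, -0.001]))
```

arm_command(
  steps=[
    {"translation":[-0.001,0.001,0.06],"twist":[0,0,0],"fingers":1},
    {"translation":[-0.001,0.001,0.11],"twist":[0,0,0],"fingers":1},
    {"translation":[-0.001,0.001,0.131],"twist":[0,0,0],"fingers":1},
    {"translation":[-0.001,0.001,0.131],"twist":[0,0,0],"fingers":1},
    {"translation":[-0.001,0.001,0.131],"twist":[0,0,0],"fingers":-0.1},
  ],
)

```text
time: 5.03
eef_pos: [0.5483, -0.2282, 0.1247]
tcp_rot: [0.635, 0.773, 0.0, 0.002]
contact_force: [0.8, -0.2, 0.3]
opening: 0.819
finger_force: 0.0
```

arm_command(
  steps=[
    {"translation":[0,0,0],"twist":[0,0,0],"fingers":-0.1},
    {"translation":[0,0,0],"twist":[0,0,0],"fingers":-1},
    {"translation":[0,0,0],"twist":[0,0,0],"fingers":-1},
    {"translation":[0,0,0],"twist":[0,0,0],"fingers":-1},
  ],
)

```text
time: 5.52
eef_pos: [0.5482, -0.2284, 0.1245]
tcp_rot: [0.635, 0.772, 0.0, 0.002]
contact_force: [-0.5, 0.5, 5.6]
opening: 0.545
finger_force: 40.8
```

```bash
python3 -c "
from h import *
s=get_state();print(s['eef_pos'],s['opening'],s['finger_force'],s['contact_force'])
print(tool(np.array(s['eef_pos'])+[0,0,.05]),tool([.41,-.22,s['eef_pos'][2]+.05]),tool([.41,-.22,s['eef_pos'][2]+.002]))"
```

```text
[ 0.54824391 -0.22836432  0.12453845] 0.5449251201710499 40.77784817665815 [-0.48774256  0.48999895  5.61576551]
(array([-0.0002,  0.0002, -0.0667]), None) (array([ 0.0464, -0.1785, -0.0674]), None) (array([ 0.0466, -0.1787, -0.0034]), None)
```

arm_command(
  steps=[
    {"translation":[0,0,-0.03],"twist":[0,0,0],"fingers":-1},
    {"translation":[0,0,-0.06],"twist":[0,0,0],"fingers":-1},
    {"translation":[0.01,-0.04,-0.067],"twist":[0,0,0],"fingers":-1},
    {"translation":[0.02,-0.08,-0.067],"twist":[0,0,0],"fingers":-1},
    {"translation":[0.032,-0.12,-0.067],"twist":[0,0,0],"fingers":-1},
  ],
)

```text
time: 6.15
eef_pos: [0.4526, -0.2211, 0.1718]
tcp_rot: [0.635, 0.772, -0.0, -0.001]
contact_force: [-0.7, -0.2, -1.3]
opening: 0.543
finger_force: 41.7
```

arm_command(
  steps=[
    {"translation":[0.008,-0.035,0],"twist":[0,0,0],"fingers":-1},
    {"translation":[0.014,-0.058,0.01],"twist":[0,0,0],"fingers":-1},
    {"translation":[0.014,-0.058,0.03],"twist":[0,0,0],"fingers":-1},
    {"translation":[0.014,-0.058,0.045],"twist":[0,0,0],"fingers":-1},
    {"translation":[0.014,-0.058,0.055],"twist":[0,0,0],"fingers":-1},
  ],
)

```text
time: 6.78
eef_pos: [0.4093, -0.2192, 0.1297]
tcp_rot: [0.635, 0.773, 0.0, -0.001]
contact_force: [-0.8, -0.3, -1.7]
opening: 0.539
finger_force: 41.8
```

arm_command(
  steps=[
    {"translation":[0,0,0],"twist":[0,0,0],"fingers":-1},
    {"translation":[0,0,0],"twist":[0,0,0],"fingers":-1},
  ],
)

```text
time: 7.02
eef_pos: [0.4097, -0.2197, 0.1313]
tcp_rot: [0.635, 0.773, 0.0, 0.0]
contact_force: [-0.2, -0.2, -1.6]
opening: 0.54
finger_force: 41.8
```

arm_command(
  steps=[
    {"translation":[0,0,0.004],"twist":[0,0,0],"fingers":-1},
    {"translation":[0,0,0.0065],"twist":[0,0,0],"fingers":-1},
    {"translation":[0,0,0.0085],"twist":[0,0,0],"fingers":-1},
    {"translation":[0,0,0.0085],"twist":[0,0,0],"fingers":-1},
  ],
)

```text
time: 7.52
eef_pos: [0.4092, -0.2196, 0.1247]
tcp_rot: [0.635, 0.772, 0.0, 0.0]
contact_force: [-0.1, -0.4, -2.0]
opening: 0.537
finger_force: 41.8
```

arm_command(
  steps=[
    {"translation":[0,0,0.0025],"twist":[0,0,0],"fingers":-1},
    {"translation":[0,0,0.005],"twist":[0,0,0],"fingers":-1},
    {"translation":[0,0,0.005],"twist":[0,0,0],"fingers":-1},
  ],
)

```text
time: 7.9
eef_pos: [0.4103, -0.2212, 0.1246]
tcp_rot: [0.635, 0.773, -0.001, 0.002]
contact_force: [-4.3, 1.3, 13.6]
opening: 0.541
finger_force: 42.4
```

Now it stands on the worktop. Release slowly and rise.

arm_command(
  steps=[
    {"translation":[0,0,-0.003],"twist":[0,0,0],"fingers":0.2},
    {"translation":[0,0,-0.003],"twist":[0,0,0],"fingers":0.6},
    {"translation":[0,0,-0.003],"twist":[0,0,0],"fingers":1},
    {"translation":[0,0,-0.003],"twist":[0,0,0],"fingers":1},
    {"translation":[0,0,-0.003],"twist":[0,0,0],"fingers":1},
  ],
)

```text
time: 8.52
eef_pos: [0.4091, -0.2194, 0.123]
tcp_rot: [0.635, 0.772, 0.0, -0.0]
contact_force: [-0.8, 0.0, 1.0]
opening: 1.002
finger_force: 0.0
```

arm_command(
  steps=[
    {"translation":[0,0,-0.04],"twist":[0,0,0],"fingers":1},
    {"translation":[0,0,-0.11],"twist":[0,0,0],"fingers":1},
    {"translation":[0,0,-0.17],"twist":[0,0,0],"fingers":1},
    {"translation":[0,0,-0.17],"twist":[0,0,0],"fingers":0},
    {"translation":[0,0,-0.17],"twist":[0,0,0],"fingers":-0.4},
  ],
)

```text
time: 9.15
eef_pos: [0.4089, -0.2192, 0.2499]
tcp_rot: [0.635, 0.772, 0.0, -0.001]
contact_force: [-0.1, -0.7, 0.1]
opening: 0.6
finger_force: 0.0
```

Run:
```python
from h import *
s=get_state();print(s['eef_pos'],s['opening'])
c=shot("wrist","w2.png"); t=shot("top"); sc=shot("scene")
for n,k in (("w",c),("t",t),("s",sc)): print(n,[(np.round(r["point"]).tolist(),round(r["conf"],2)) for r in recognise(k,"mill")[:2]], proj(k,[.41,-.22,.17]).round(0))
print(tool(cw(0,-.051,.25),down(.194)))
```

```text
[ 0.40887615 -0.21922487  0.24990213] 0.600343054437991
w [([192.0, 316.0], 0.81)] [316. 212.]
t [([252.0, 369.0], 0.5)] [373. 245.]
s [] [375. 179.]
(array([ 0.2484,  0.176 , -0.0006]), array([-0.001, -0.002,  0.001]))
```

arm_command(
  steps=[
    {"translation":[0.245,0.176,0],"twist":[0,0,0],"fingers":-0.2},
    {"translation":[0.245,0.176,0],"twist":[0,0,0],"fingers":-0.2},
    {"translation":[0.245,0.176,0],"twist":[0,0,0],"fingers":-0.2},
    {"translation":[0.245,0.176,0],"twist":[0,0,0],"fingers":-0.2},
    {"translation":[0.245,0.176,0],"twist":[0,0,0],"fingers":-0.2},
  ],
  grip_force=20,
)

```text
time: 10.07
eef_pos: [0.5035, -0.0115, 0.25]
tcp_rot: [0.633, 0.774, -0.0, -0.001]
contact_force: [-0.2, -0.2, -0.2]
opening: 0.402
finger_force: 0.0
```

Run:
```python
from h import *
import pickle
s=get_state();print(s['eef_pos'],s['opening'])
c=shot("wrist","w3.png")
print("pred grip",proj(c,cw(0,-.054,.187)),"well a/b cap", proj(c,cw(0,.067,.104)),proj(c,cw(0,-.103,.158)))
pickle.dump({k:c[k] for k in("K","Rw","tw")},open("w3.pkl","wb"))
print(tool(cw(0,-.054,.160),down(.194)))
print([(np.round(r["point"]).tolist(),round(r["conf"],2)) for r in recognise(c,"pawl_grip")[:2]])
im=cv2.imread("pics/w3.png"); cv2.imwrite("pics/w3c.png",cv2.resize(im,(800,500)))
```

```text
[ 0.50351101 -0.01150285  0.25000182] 0.4023509765867422
pred grip [313.84783977 220.69112045] well a/b cap [314.73800121  59.10741177] [313.75914678 262.49272742]
(array([-0.0012, -0.0004,  0.12  ]), array([-0.001, -0.   ,  0.003]))
[([222.0, 314.0], 0.81)]
```

View pics/w3c.png

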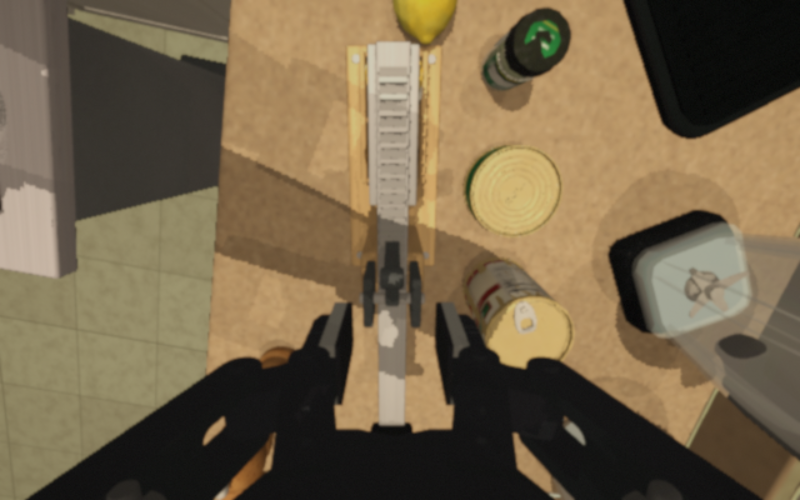

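The picture shows the pawl's round end at about (393,278), where the prediction (392,276) puts it, and the fingers straddle it. Descending.

arm_command(
  steps=[
    {"translation":[-0.001,0,0.06],"twist":[0,0,0],"fingers":-0.2},
    {"translation":[-0.001,0,0.11],"twist":[0,0,0],"fingers":-0.2},
    {"translation":[-0.001,0,0.12],"twist":[0,0,0],"fingers":-0.2},
    {"translation":[-0.001,0,0.12],"twist":[0,0,0],"fingers":-0.6},
    {"translation":[-0.001,0,0.12],"twist":[0,0,0],"fingers":-1},
  ],
)

```text
time: 10.8
eef_pos: [0.5032, -0.0154, 0.1617]
tcp_rot: [0.635, 0.772, -0.001, 0.0]
contact_force: [-3.0, -2.6, -1.6]
opening: 0.158
finger_force: 21.6
```

arm_command(
  steps=[
    {"translation":[0,0,0],"twist":[0,0,0],"fingers":-1},
    {"translation":[0,0,0],"twist":[0,0,0],"fingers":-1},
    {"translation":[0,0,0],"twist":[0,0,0],"fingers":-1},
  ],
)

```text
time: 11.18
eef_pos: [0.5032, -0.0152, 0.1616]
tcp_rot: [0.635, 0.773, -0.001, 0.001]
contact_force: [-4.3, -4.3, 1.0]
opening: 0.157
finger_force: 21.8
```

Run:
```python
from h import *
s=get_state();print(s['eef_pos'],s['opening']*85,s['finger_force'],s['contact_force'])
p=MC.T@(np.array(s['eef_pos'])-O); g=p+[0,0,.019]; print(g)
d=np.array([g[1]+.085,g[2]-.147]); print(np.hypot(*d),np.degrees(np.arctan2(d[1],d[0])))
for a in np.arange(.0,1.71,.17):
    e=np.array([[np.cos(a),-np.sin(a)],[np.sin(a),np.cos(a)]])@d-d; print(round(a,2),(e*[1,-1]/.75).round(4))
```

```text
[ 0.50322177 -0.01518907  0.16158303] 13.371918955223133 21.76085650920868 [-4.2587508  -4.32067545  0.97571732]
[ 3.52249042e-05 -5.54357845e-02  1.80583032e-01]
0.044742182459238056 48.6415065683489
0.0 [ 0. -0.]
0.17 [-0.0081 -0.006 ]
0.34 [-0.0172 -0.0106]
0.51 [-0.0269 -0.0135]
0.68 [-0.0369 -0.0148]
0.85 [-0.047  -0.0144]
1.02 [-0.0569 -0.0122]
1.19 [-0.0663 -0.0085]
1.36 [-0.075  -0.0031]
1.53 [-0.0826  0.0036]
1.7 [-0.0889  0.0115]
```

arm_command(
  steps=[
    {"translation":[-0.008,0,-0.006],"twist":[0,0,0],"fingers":-1},
    {"translation":[-0.017,0,-0.0106],"twist":[0,0,0],"fingers":-1},
    {"translation":[-0.027,0,-0.0135],"twist":[0,0,0],"fingers":-1},
    {"translation":[-0.037,0,-0.0148],"twist":[0,0,0],"fingers":-1},
    {"translation":[-0.047,0,-0.0144],"twist":[0,0,0],"fingers":-1},
  ],
)

```text
time: 11.8
eef_pos: [0.5098, -0.0491, 0.1721]
tcp_rot: [0.635, 0.772, -0.0, -0.001]
contact_force: [-6.0, 2.5, 0.6]
opening: 0.161
finger_force: 21.4
```

arm_command(
  steps=[
    {"translation":[-0.01,0,0.0022],"twist":[0,0,0],"fingers":-1},
    {"translation":[-0.0193,0,0.0059],"twist":[0,0,0],"fingers":-1},
    {"translation":[-0.028,0,0.0113],"twist":[0,0,0],"fingers":-1},
    {"translation":[-0.0356,0,0.018],"twist":[0,0,0],"fingers":-1},
    {"translation":[-0.039,0,0.022],"twist":[0,0,0],"fingers":-1},
  ],
)

```text
time: 12.42
eef_pos: [0.5159, -0.0795, 0.1566]
tcp_rot: [0.635, 0.773, -0.001, 0.001]
contact_force: [-8.0, -1.6, 5.1]
opening: 0.161
finger_force: 22.7
```

Run:
```python
from h import *
s=get_state();print(s['eef_pos'],s['opening']*85,s['finger_force'],s['contact_force'])
g=MC.T@(np.array(s['eef_pos'])-O)+[0,0,.019]; d=[g[1]+.085,g[2]-.147]; print(g,np.hypot(*d),np.degrees(np.arctan2(d[1],d[0])))
c=shot("wrist","w4.png")
im=cv2.imread("pics/w4.png")[150:400,160:480]; cv2.imwrite("pics/w4c.png",cv2.resize(im,(640,500)))
```

```text
[ 0.5158904  -0.07949481  0.15664777] 13.712018555746704 22.65893429517746 [-7.979884   -1.63829736  5.06449483]
[ 6.89953169e-05 -1.20977540e-01  1.75647775e-01] 0.04598998153517142 141.47080177689926
```

View pics/w4c.png

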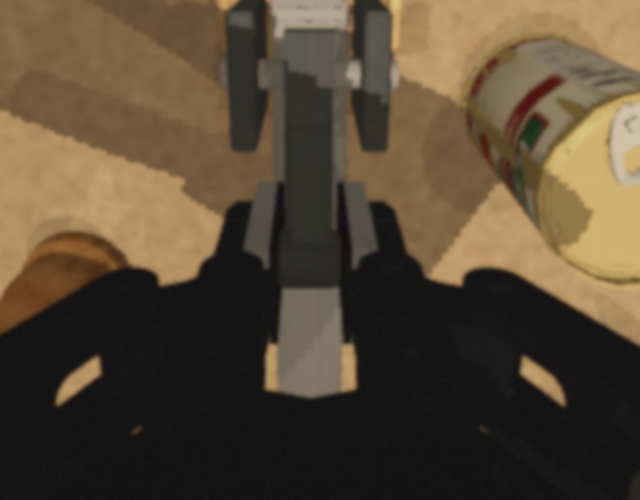

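The pawl is tipped back: its finger end sits between the pads at (310,255), and the hinge is at (310,75). Releasing and rising.

arm_command(
  steps=[
    {"translation":[0,0,0],"twist":[0,0,0],"fingers":-0.3},
    {"translation":[0,0,0],"twist":[0,0,0],"fingers":-0.2},
    {"translation":[0,0,-0.04],"twist":[0,0,0],"fingers":-0.2},
    {"translation":[0,0,-0.1],"twist":[0,0,0],"fingers":-0.2},
    {"translation":[0,0,-0.1],"twist":[0,0,0],"fingers":-0.2},
  ],
)

```text
time: 13.1
eef_pos: [0.519, -0.0787, 0.2354]
tcp_rot: [0.635, 0.773, 0.002, 0.005]
contact_force: [0.1, -0.7, -0.1]
opening: 0.403
finger_force: 0.0
```

Run:
```python
from h import *
s=get_state();print(s['eef_pos'],s['opening']*85)
print(tool(cw(0,-.212,.24),down(.194-np.pi/2)),tool(cw(0,-.212,.24),down(.194+np.pi/2)),s['qpos'])
```

```text
[ 0.51896382 -0.07865992  0.23539754] 34.25441955869673
(array([-0.1217, -0.0044, -0.0055]), array([ 0.012, -0.003,  1.501])) (array([-0.1217, -0.0044, -0.0055]), array([ 0.003,  0.012, -1.499])) [-3.43967481e-01 -5.73084594e-02  1.94484391e+00  2.33614668e-04
  1.24258667e+00 -5.38882689e-01]
```

arm_command(
  steps=[
    {"translation":[-0.122,-0.004,-0.006],"twist":[0,0,0.9],"fingers":-0.2},
    {"translation":[-0.122,-0.004,-0.006],"twist":[0,0,0.9],"fingers":-0.2},
    {"translation":[-0.122,-0.004,-0.006],"twist":[0,0,0.9],"fingers":-0.2},
    {"translation":[-0.122,-0.004,-0.006],"twist":[0,0,0.9],"fingers":-0.2},
    {"translation":[-0.122,-0.004,-0.006],"twist":[0,0,0.9],"fingers":-0.2},
  ],
)

```text
time: 13.72
eef_pos: [0.5305, -0.1682, 0.2334]
tcp_rot: [0.917, 0.399, -0.0, -0.0]
contact_force: [0.2, -0.4, 0.5]
opening: 0.4
finger_force: 0.0
```

Run:
```python
from h import *
s=get_state();print(s['eef_pos'])
print(tool(cw(0,-.212,.24),down(.194-np.pi/2)))
```

```text
[ 0.53054533 -0.16818939  0.23343294]
(array([ 0.0019,  0.0033, -0.0088]), array([-0.   ,  0.   ,  0.599]))
```

arm_command(
  steps=[
    {"translation":[0.002,0.003,0],"twist":[0,0,0.599],"fingers":-0.1},
    {"translation":[0.002,0.003,0],"twist":[0,0,0.599],"fingers":-0.1},
    {"translation":[0.002,0.003,0],"twist":[0,0,0.599],"fingers":-0.1},
    {"translation":[0.002,0.003,0],"twist":[0,0,0.599],"fingers":-0.1},
    {"translation":[0.002,0.003,0],"twist":[0,0,0.599],"fingers":-0.1},
  ],
)

```text
time: 14.35
eef_pos: [0.5332, -0.1684, 0.2337]
tcp_rot: [0.995, 0.101, -0.0, -0.0]
contact_force: [0.5, -0.4, -0.0]
opening: 0.449
finger_force: 0.0
```

Run:
```python
from h import *
s=get_state();print(s['eef_pos'])
c=shot("wrist","w5.png")
print("pred tab",proj(c,cw(0,-.212,.167)))
for q in("bar_tab","pawl","mill"): print(q,[(np.round(r["point"]).tolist(),round(r["conf"],2)) for r in recognise(c,q)[:2]])
print(tool(cw(0,-.212,.142),down(.194-np.pi/2)))
im=cv2.imread("pics/w5.png"); cv2.imwrite("pics/w5c.png",cv2.resize(im,(800,500)))
```

```text
[ 0.53320824 -0.16838896  0.23365527]
pred tab [316.4407157  214.90293404]
bar_tab [([200.0, 136.0], 0.62)]
pawl [([216.0, 159.0], 0.92)]
mill [([298.0, 338.0], 0.95)]
(array([1.000e-04, 5.000e-04, 1.229e-01]), array([-0.   ,  0.   ,  0.007]))
```

View pics/w5c.png

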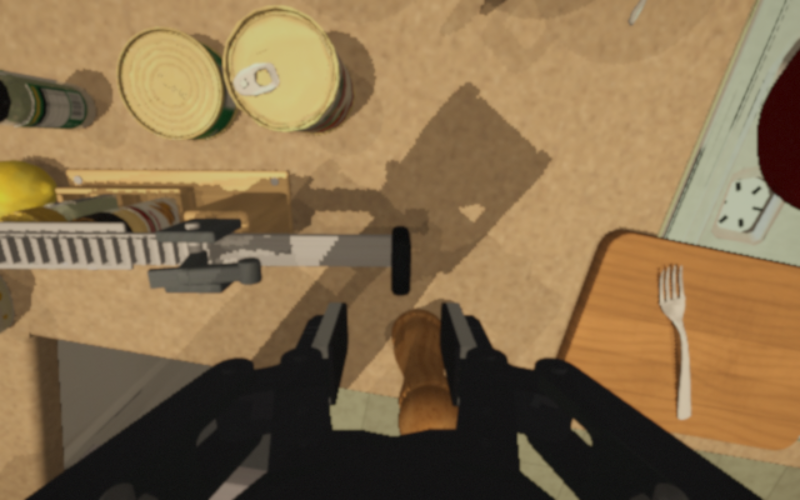

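The tab is at (401,262), about 3 mm farther out than predicted. The pawl lies back (finger at (248,270)) and the mill stands upright at (420,360).

arm_command(
  steps=[
    {"translation":[-0.002,0.004,0.06],"twist":[0,0,0],"fingers":-0.1},
    {"translation":[-0.002,0.004,0.11],"twist":[0,0,0],"fingers":-0.1},
    {"translation":[-0.002,0.004,0.123],"twist":[0,0,0],"fingers":-0.1},
    {"translation":[-0.002,0.004,0.123],"twist":[0,0,0],"fingers":-1},
    {"translation":[-0.002,0.004,0.123],"twist":[0,0,0],"fingers":-1},
  ],
  grip_force=40,
)

```text
time: 15.18
eef_pos: [0.5333, -0.1723, 0.1438]
tcp_rot: [0.995, 0.1, 0.001, 0.001]
contact_force: [-0.5, -1.3, -2.1]
opening: 0.131
finger_force: 44.6
```

arm_command(
  steps=[
    {"translation":[0,0,0],"twist":[0,0,0],"fingers":-1},
    {"translation":[0,0,0],"twist":[0,0,0],"fingers":-1},
  ],
)

```text
time: 15.42
eef_pos: [0.5333, -0.1723, 0.1438]
tcp_rot: [0.995, 0.1, 0.001, 0.001]
contact_force: [0.5, -1.6, 0.9]
opening: 0.131
finger_force: 45.0
```

Run:
```python
from h import *
s=get_state();print(s['eef_pos'],s['opening']*85,s['finger_force'],MC.T@(np.array(s['eef_pos'])-O))
print(tool(cw(0,-.330,s['eef_pos'][2])))
```

```text
[ 0.5332991  -0.17231687  0.14379061] 11.10024426104537 44.98809993267059 [-0.00074361 -0.21541448  0.14379061]
(array([1.000e-04, 1.528e-01, 3.000e-04]), None)
```

arm_command(
  steps=[
    {"translation":[0,0.027,0],"twist":[0,0,0],"fingers":-1},
    {"translation":[0,0.054,0],"twist":[0,0,0],"fingers":-1},
    {"translation":[0,0.081,0],"twist":[0,0,0],"fingers":-1},
    {"translation":[0,0.108,0],"twist":[0,0,0],"fingers":-1},
    {"translation":[0,0.135,0],"twist":[0,0,0],"fingers":-1},
  ],
)

```text
time: 16.05
eef_pos: [0.5531, -0.273, 0.1437]
tcp_rot: [0.995, 0.1, 0.0, 0.0]
contact_force: [-2.1, 2.5, 5.5]
opening: 0.13
finger_force: 45.7
```

arm_command(
  steps=[
    {"translation":[0,0.01,0],"twist":[0,0,0],"fingers":-1},
    {"translation":[0,0.017,0],"twist":[0,0,0],"fingers":-1},
    {"translation":[0,0.021,0],"twist":[0,0,0],"fingers":-1},
    {"translation":[0,0.021,0],"twist":[0,0,0],"fingers":-1},
  ],
)

```text
time: 16.55
eef_pos: [0.5555, -0.2854, 0.1436]
tcp_rot: [0.995, 0.1, -0.001, -0.002]
contact_force: [-4.6, 8.3, 9.8]
opening: 0.129
finger_force: 46.2
```

Run:
```python
from h import *
s=get_state();print(s['eef_pos'],s['opening']*85,s['contact_force'],MC.T@(np.array(s['eef_pos'])-O))
```

```text
[ 0.55545881 -0.28544571  0.14362643] 11.00303697921243 [-4.60189809  8.27155313  9.79929737] [-0.00080919 -0.3306932   0.14362643]
```

arm_command(
  steps=[
    {"translation":[0,0.003,0],"twist":[0,0,0],"fingers":-1},
    {"translation":[0,0.005,0],"twist":[0,0,0],"fingers":-1},
    {"translation":[0,0.005,0],"twist":[0,0,0],"fingers":-1},
  ],
)

```text
time: 16.92
eef_pos: [0.5555, -0.2855, 0.1435]
tcp_rot: [0.995, 0.1, -0.002, -0.006]
contact_force: [-7.2, 18.6, 14.0]
opening: 0.13
finger_force: 47.2
```

At the stop. Release, rise, then head to the jar.

arm_command(
  steps=[
    {"translation":[0,-0.005,0],"twist":[0,0,0],"fingers":-1},
    {"translation":[0,-0.005,0],"twist":[0,0,0],"fingers":-0.1},
    {"translation":[0,-0.005,0],"twist":[0,0,0],"fingers":-0.1},
    {"translation":[0,-0.005,-0.06],"twist":[0,0,0],"fingers":-0.1},
    {"translation":[0,-0.005,-0.14],"twist":[0,0,0],"fingers":-0.1},
  ],
)

```text
time: 17.55
eef_pos: [0.5544, -0.2865, 0.2451]
tcp_rot: [0.995, 0.1, -0.002, -0.002]
contact_force: [0.6, -0.6, 0.1]
opening: 0.451
finger_force: 0.0
```

Run:
```python
from h import *
s=get_state();print(s['eef_pos'],s['qpos'])
print(tool(cw(0,.067-.02,.30),down(.194-np.pi/2)),tool(cw(0,.067-.02,.30),down(.194)))
```

```text
[ 0.5543804  -0.28653938  0.24511719] [-6.39250617e-01  1.68547140e-01  1.69070546e+00 -5.01495178e-04
  1.28810841e+00  7.31564166e-01]
(array([ 0.0056, -0.505 , -0.0712]), array([-0.004,  0.004,  0.006])) (array([ 0.0056, -0.505 , -0.0712]), array([-0.006,  0.   , -1.494]))
```

arm_command(
  steps=[
    {"translation":[0.006,-0.505,-0.071],"twist":[0,0,-0.9],"fingers":0.7},
    {"translation":[0.006,-0.505,-0.071],"twist":[0,0,-0.9],"fingers":0.7},
    {"translation":[0.006,-0.505,-0.071],"twist":[0,0,-0.9],"fingers":0.7},
    {"translation":[0.006,-0.505,-0.071],"twist":[0,0,-0.9],"fingers":0.7},
    {"translation":[0.006,-0.505,-0.071],"twist":[0,0,-0.9],"fingers":0.7},
  ],
)

```text
time: 18.18
eef_pos: [0.4973, 0.0186, 0.2907]
tcp_rot: [0.841, 0.541, 0.0, 0.0]
contact_force: [0.9, 1.2, 0.4]
opening: 0.849
finger_force: 0.0
```

Run:
```python
from h import *
s=get_state();print(s['eef_pos'])
print(tool(cw(0,.067-.03,.30),down(.194)))
```

```text
[0.49726499 0.01862123 0.29070026]
(array([ 0.0624, -0.0459, -0.0124]), array([ 0.   ,  0.   , -0.593]))
```

arm_command(
  steps=[
    {"translation":[0.062,-0.046,-0.012],"twist":[0,0,-0.593],"fingers":0.7},
    {"translation":[0.062,-0.046,-0.012],"twist":[0,0,-0.593],"fingers":0.7},
    {"translation":[0.062,-0.046,-0.012],"twist":[0,0,-0.593],"fingers":0.7},
    {"translation":[0.062,-0.046,-0.012],"twist":[0,0,-0.593],"fingers":0.7},
    {"translation":[0.062,-0.046,-0.012],"twist":[0,0,-0.593],"fingers":0.7},
  ],
)

```text
time: 18.8
eef_pos: [0.4861, 0.0738, 0.2993]
tcp_rot: [0.638, 0.77, -0.0, -0.0]
contact_force: [0.4, -0.1, -0.4]
opening: 0.848
finger_force: 0.0
```

Run:
```python
from h import *
import pickle
s=get_state();print(s['eef_pos'])
c=shot("wrist","w6.png"); pickle.dump({k:c[k] for k in("K","Rw","tw")},open("w6.pkl","wb"))
print("pred caps",proj(c,cw(0,.067,.104)),proj(c,cw(0,.013,.113)),"plate",proj(c,[.463,.286,.011]))
sc=shot("scene")
for q in("short_jar","tall_jar","plate","pawl","bar_tab","lemon"): print(q,*[[(np.round(r["point"]).tolist(),round(r["conf"],2)) for r in recognise(k,q)[:2]] for k in (c,sc)])
im=cv2.imread("pics/w6.png"); cv2.imwrite("pics/w6c.png",cv2.resize(im,(800,500)))
```

```text
[0.486054   0.07378617 0.29932771]
pred caps [314.5925694  151.68719623] [314.92229643 200.24115947] plate [328.56284984  -3.4647215 ]
short_jar [([151.0, 314.0], 0.81), ([322.0, 241.0], 0.23)] [([240.0, 283.0], 0.57)]
tall_jar [] [([234.0, 294.0], 0.96)]
plate [([21.0, 329.0], 0.69), ([230.0, 315.0], 0.67)] [([291.0, 230.0], 0.71), ([190.0, 396.0], 0.43)]
pawl [([318.0, 314.0], 0.92), ([269.0, 315.0], 0.28)] [([230.0, 295.0], 0.73), ([184.0, 315.0], 0.43)]
bar_tab [([209.0, 396.0], 0.64), ([274.0, 314.0], 0.63)] [([181.0, 340.0], 0.92), ([229.0, 293.0], 0.35)]
lemon [([83.0, 333.0], 0.77)] [([263.0, 249.0], 0.66)]
```

View pics/w6c.png

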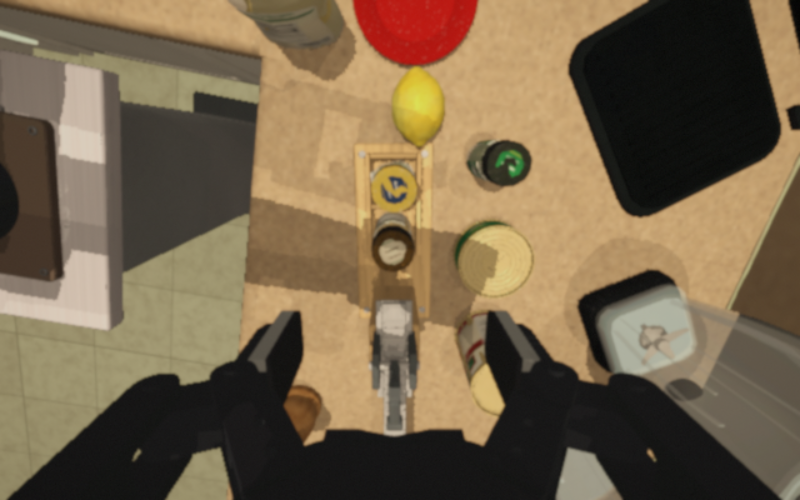

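The tan cap is at (394,188), matching the prediction of (393,190); the tall jar is at (394,245), the lemon at (418,105), and the plate's near rim at (416,66). The way is clear.

Run:
```python
from h import *
import pickle
c=pickle.load(open("w6.pkl","rb"))
p=onz(c,(66*.8,416*.8),.010); l=onz(c,(0,355*.8),.01); r=onz(c,(0,477*.8),.01)
print(p,p+MC@[0,.0635,0],l,r,np.linalg.norm(l-r))
print(onz(c,(188*.8,394*.8),.104), cw(0,.067,0), tool(cw(.0005,.067,.06),down(.194)))
```

```text
[0.48114046 0.22468906 0.01      ] [0.46889858 0.28699786 0.01      ] [0.40884274 0.27224341 0.01      ] [0.52904826 0.2950022  0.01      ] 0.12234103887883654
[0.47998527 0.10647499 0.104     ] [0.47958338 0.10494314 0.        ] (array([4.170e-02, 2.000e-04, 3.197e-01]), array([ 0.   ,  0.   , -0.006]))
```

arm_command(
  steps=[
    {"translation":[0.042,0,0.07],"twist":[0,0,0],"fingers":0.7},
    {"translation":[0.042,0,0.14],"twist":[0,0,0],"fingers":0.7},
    {"translation":[0.042,0,0.2],"twist":[0,0,0],"fingers":0.7},
    {"translation":[0.042,0,0.25],"twist":[0,0,0],"fingers":0.7},
    {"translation":[0.042,0,0.25],"twist":[0,0,0],"fingers":0.7},
  ],
)

```text
time: 20.12
eef_pos: [0.4772, 0.1052, 0.1091]
tcp_rot: [0.638, 0.77, -0.003, -0.003]
contact_force: [-0.0, -0.6, 0.6]
opening: 0.856
finger_force: 0.0
```

Run:
```python
from h import *
s=get_state();print(s['eef_pos'],s['contact_force'])
print(tool(cw(.0005,.067,.06),down(.194)))
```

```text
[0.47719737 0.10521184 0.10905537] [-0.01200532 -0.59870117  0.59493003]
(array([-0.001 ,  0.0042,  0.0654]), array([-0.007, -0.001, -0.005]))
```

arm_command(
  steps=[
    {"translation":[0,0.002,0.03],"twist":[0,0,0],"fingers":0.7},
    {"translation":[0,0.002,0.055],"twist":[0,0,0],"fingers":0.7},
    {"translation":[0,0.002,0.066],"twist":[0,0,0],"fingers":0.7},
    {"translation":[0,0.002,0.066],"twist":[0,0,0],"fingers":0.7},
    {"translation":[0,0.002,0.066],"twist":[0,0,0],"fingers":0.1},
  ],
  grip_force=35,
)

```text
time: 20.75
eef_pos: [0.4825, 0.1055, 0.0641]
tcp_rot: [0.638, 0.77, 0.001, 0.001]
contact_force: [0.5, 0.0, -0.9]
opening: 0.653
finger_force: 0.0
```

arm_command(
  steps=[
    {"translation":[0,0,0],"twist":[0,0,0],"fingers":0.1},
    {"translation":[0,0,0],"twist":[0,0,0],"fingers":-1},
    {"translation":[0,0,0],"twist":[0,0,0],"fingers":-1},
    {"translation":[0,0,0],"twist":[0,0,0],"fingers":-1},
  ],
)

```text
time: 21.25
eef_pos: [0.4819, 0.1055, 0.0638]
tcp_rot: [0.637, 0.77, 0.0, 0.0]
contact_force: [-2.7, 0.0, 6.2]
opening: 0.49
finger_force: 35.2
```

arm_command(
  steps=[
    {"translation":[0,0,-0.025],"twist":[0,0,0],"fingers":-1},
    {"translation":[0,0,-0.055],"twist":[0,0,0],"fingers":-1},
    {"translation":[0,0,-0.09],"twist":[0,0,0],"fingers":-1},
    {"translation":[0,0,-0.13],"twist":[0,0,0],"fingers":-1},
    {"translation":[0,0,-0.15],"twist":[0,0,0],"fingers":-1},
  ],
)

```text
time: 21.88
eef_pos: [0.482, 0.1055, 0.1767]
tcp_rot: [0.638, 0.77, 0.001, 0.001]
contact_force: [0.5, -0.3, -1.2]
opening: 0.492
finger_force: 35.9
```

Run:
```python
from h import *
s=get_state();print(s['eef_pos'],s['opening'],s['finger_force'],s['contact_force'])
print(tool([.466,.286,.18],down(np.radians(-60))))
```

```text
[0.48203967 0.10548504 0.17669533] 0.4922128542879209 35.905478317290545 [ 0.47207981 -0.25320372 -1.18484815]
(array([ 0.2404,  0.024 , -0.0044]), array([ 2.00e-03, -1.00e-03,  1.18e+00]))
```

arm_command(
  steps=[
    {"translation":[0.04,0.004,-0.004],"twist":[0,0,0.16],"fingers":-1},
    {"translation":[0.08,0.008,-0.004],"twist":[0,0,0.32],"fingers":-1},
    {"translation":[0.12,0.012,-0.004],"twist":[0,0,0.48],"fingers":-1},
    {"translation":[0.16,0.016,-0.004],"twist":[0,0,0.64],"fingers":-1},
    {"translation":[0.2,0.02,-0.004],"twist":[0,0,0.8],"fingers":-1},
  ],
)

```text
time: 22.5
eef_pos: [0.4674, 0.2564, 0.1772]
tcp_rot: [0.897, 0.442, -0.001, -0.0]
contact_force: [-0.5, -0.7, -0.9]
opening: 0.491
finger_force: 35.9
```

Run:
```python
from h import *
s=get_state();print(s['eef_pos'],s['opening'],s['finger_force'])
print(tool([.466,.286,.18],down(np.radians(-60))))
```

```text
[0.467393   0.25642735 0.17718628] 0.4910221739344161 35.90062798932195
(array([ 0.0301, -0.0255, -0.0038]), array([-0.001,  0.001,  0.374]))
```

arm_command(
  steps=[
    {"translation":[0.015,-0.013,0],"twist":[0,0,0.15],"fingers":-1},
    {"translation":[0.03,-0.025,0],"twist":[0,0,0.3],"fingers":-1},
    {"translation":[0.03,-0.025,0],"twist":[0,0,0.374],"fingers":-1},
    {"translation":[0.03,-0.025,0],"twist":[0,0,0.374],"fingers":-1},
  ],
)

```text
time: 23.0
eef_pos: [0.4662, 0.2849, 0.1772]
tcp_rot: [0.965, 0.262, -0.001, 0.0]
contact_force: [0.6, -0.3, -1.3]
opening: 0.494
finger_force: 35.9
```

Run:
```python
from h import *
s=get_state();print(s['eef_pos'],s['opening'],s['finger_force'])
t=shot("top"); c=shot("wrist","w7.png")
print("plate",proj(t,[.466,.286,.011]),recognise(t,"plate")[:1],proj(c,[.466,.286,.011]),recognise(c,"plate")[:1])
# red-mask ellipse in the wrist and top views
for k in (t,c):
    hsv=cv2.cvtColor(k["pixels"],cv2.COLOR_RGB2HSV); m=((hsv[...,0]<6)|(hsv[...,0]>174))&(hsv[...,1]>180)&(hsv[...,2]>60)
    n,l,st,ce=cv2.connectedComponentsWithStats(m.astype(np.uint8))
    for i in range(1,n):
        if st[i,4]>500:
            h=cv2.convexHull(np.argwhere(l==i)[:,::-1].astype(np.int32)); e=cv2.fitEllipse(h); print(st[i].tolist(),np.round(e[0],1),np.round(e[1],1),onz(k,e[0][::-1],.010).round(4))
print(tool([.466,.286,.07],down(np.radians(-60))))
im=cv2.imread("pics/w7.png"); cv2.imwrite("pics/w7c.png",cv2.resize(im,(800,500)))
```

```text
[0.46620238 0.28486371 0.17719765] 0.4942029933330376 35.90659009292722
plate [209.10869815 231.14161757] [{'point': [232.2, 215.1], 'conf': 0.81}] [314.53549783 184.08399955] [{'point': [171.1, 312.0], 'conf': 0.91}]
[437, 109, 79, 71, 3153] [476.8 143.3] [69.7 77.5] [ 0.7448 -0.5912  0.01  ]
[200, 212, 29, 39, 691] [212.6 231.5] [29.  38.6] [0.4649 0.2751 0.01  ]
[255, 122, 118, 103, 8297] [313.7 178.9] [115.3 118.2] [0.4702 0.2894 0.01  ]
(array([ 0.0002, -0.002 ,  0.1439]), array([-0.   ,  0.   ,  0.006]))
```

View pics/w7c.png

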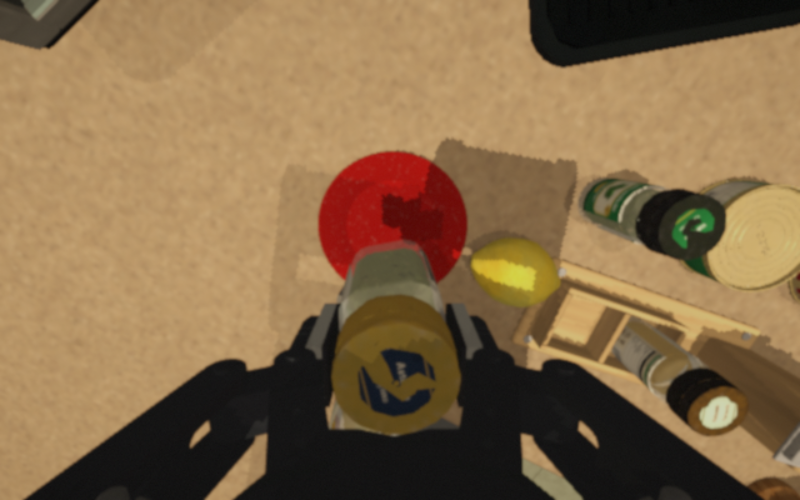

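The held jar hangs upright above the red plate (plate centre at (393,224)), and the tall jar is still in its well. Lowering.

arm_command(
  steps=[
    {"translation":[-0.001,-0.003,0.04],"twist":[0,0,0],"fingers":-1},
    {"translation":[-0.001,-0.003,0.08],"twist":[0,0,0],"fingers":-1},
    {"translation":[-0.001,-0.003,0.115],"twist":[0,0,0],"fingers":-1},
    {"translation":[-0.001,-0.003,0.135],"twist":[0,0,0],"fingers":-1},
    {"translation":[-0.001,-0.003,0.142],"twist":[0,0,0],"fingers":-1},
  ],
)

```text
time: 23.82
eef_pos: [0.4647, 0.2862, 0.071]
tcp_rot: [0.965, 0.262, -0.001, 0.0]
contact_force: [0.9, 0.7, -0.5]
opening: 0.488
finger_force: 35.9
```

arm_command(
  steps=[
    {"translation":[0,0,0.004],"twist":[0,0,0],"fingers":-1},
    {"translation":[0,0,0.007],"twist":[0,0,0],"fingers":-1},
    {"translation":[0,0,0.007],"twist":[0,0,0],"fingers":-1},
  ],
)

```text
time: 24.2
eef_pos: [0.4653, 0.2866, 0.067]
tcp_rot: [0.965, 0.262, 0.001, -0.0]
contact_force: [0.1, 0.5, -1.0]
opening: 0.491
finger_force: 35.9
```

arm_command(
  steps=[
    {"translation":[0,0,0.003],"twist":[0,0,0],"fingers":-1},
    {"translation":[0,0,0.006],"twist":[0,0,0],"fingers":-1},
    {"translation":[0,0,0.008],"twist":[0,0,0],"fingers":-1},
    {"translation":[0,0,0.008],"twist":[0,0,0],"fingers":-1},
  ],
)

```text
time: 24.7
eef_pos: [0.4649, 0.2864, 0.0603]
tcp_rot: [0.965, 0.262, -0.0, 0.0]
contact_force: [0.4, -0.2, -0.0]
opening: 0.494
finger_force: 35.9
```

arm_command(
  steps=[
    {"translation":[0,0,0.0015],"twist":[0,0,0],"fingers":-1},
    {"translation":[0,0,0.003],"twist":[0,0,0],"fingers":-1},
    {"translation":[0,0,0.003],"twist":[0,0,0],"fingers":-1},
  ],
)

```text
time: 25.08
eef_pos: [0.4656, 0.2868, 0.06]
tcp_rot: [0.965, 0.262, 0.0, 0.0]
contact_force: [-2.6, -0.7, 7.8]
opening: 0.493
finger_force: 36.3
```

Firmly down (7.8 N). Relax, release, rise.

arm_command(
  steps=[
    {"translation":[0,0,-0.0025],"twist":[0,0,0],"fingers":-1},
    {"translation":[0,0,-0.0025],"twist":[0,0,0],"fingers":0.2},
    {"translation":[0,0,-0.0025],"twist":[0,0,0],"fingers":0.35},
    {"translation":[0,0,-0.0025],"twist":[0,0,0],"fingers":0.4},
    {"translation":[0,0,-0.0025],"twist":[0,0,0],"fingers":0.4},
  ],
)

```text
time: 25.7
eef_pos: [0.4649, 0.2864, 0.06]
tcp_rot: [0.965, 0.262, -0.0, 0.0]
contact_force: [-0.4, 0.0, -0.8]
opening: 0.697
finger_force: 0.0
```

arm_command(
  steps=[
    {"translation":[0,0,-0.03],"twist":[0,0,0],"fingers":0.4},
    {"translation":[0,0,-0.08],"twist":[0,0,0],"fingers":0.4},
    {"translation":[0,0,-0.15],"twist":[0,0,0],"fingers":0.4},
    {"translation":[0,0,-0.22],"twist":[0,0,0],"fingers":0.4},
    {"translation":[0,0,-0.25],"twist":[0,0,0],"fingers":0.4},
  ],
)

```text
time: 26.32
eef_pos: [0.4663, 0.287, 0.252]
tcp_rot: [0.965, 0.262, 0.003, -0.0]
contact_force: [-1.5, -0.6, -0.4]
opening: 0.697
finger_force: 0.0
```

Run:
```python
from h import *
s=get_state();print(s['eef_pos'],s['opening'])
sc=shot("scene","s2.png"); c=shot("wrist","w8.png")
for q in("short_jar","plate","mill","pawl"): print(q,*[[(np.round(r["point"]).tolist(),round(r["conf"],2)) for r in recognise(k,q)[:2]] for k in (c,sc)])
a=cv2.imread("pics/w8.png"); b=cv2.imread("pics/s2.png")[130:330,180:500]
cv2.imwrite("pics/f.png",np.vstack([cv2.resize(a[100:300,160:480],(480,300)),cv2.resize(b,(480,300))]))
```

```text
[0.46633884 0.28700962 0.25199691] 0.6966963740033318
short_jar [([188.0, 313.0], 0.69)] [([279.0, 227.0], 0.68)]
plate [([158.0, 317.0], 0.96)] [([298.0, 228.0], 0.9), ([184.0, 335.0], 0.17)]
mill [] [([204.0, 375.0], 0.68)]
pawl [([204.0, 609.0], 0.59), ([330.0, 630.0], 0.57)] [([186.0, 313.0], 0.57), ([226.0, 312.0], 0.42)]
```

View pics/f.png

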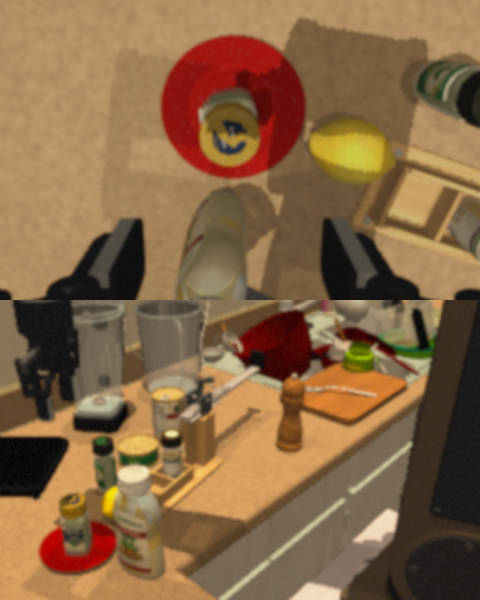

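The jar stands upright mid-plate (wrist view (230,130)); the mill is upright at (290,415), the bar is out with its tab at (258,360), the pawl is back, and the tall jar is in its well. I'll let the arm settle, then hand in.

arm_command(
  steps=[
    {"translation":[0,0,0],"twist":[0,0,0],"fingers":0.4},
    {"translation":[0,0,0],"twist":[0,0,0],"fingers":0.4},
  ],
)

```text
time: 27.08
eef_pos: [0.4649, 0.2864, 0.2474]
tcp_rot: [0.965, 0.262, -0.0, 0.0]
contact_force: [-0.5, -0.2, 0.3]
opening: 0.702
finger_force: 0.0
```

```bash
python3 -c "
from plant import sign_off
print(sign_off())"
```

```text
the job is handed in; nothing more can be done
None
```

The job is handed in at about 27 s of the 72 s allowed, with no verdict returned: the last pictures show the short jar upright in the middle of the plate, the pawl back, the bar out to its stop, the mill standing clear and the tall jar still in its well.

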